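# Turn the parts carousel with its pin and hold it

## Robot

A 6-joint arm with a two-finger parallel gripper is mounted at the origin on a cart in front of the work surface, level with it; the furniture and walls round the work are solid. World frame = base frame: x ahead of the robot, y to its left, z up, the work surface at z = 0. Lengths are in mm, angles in rad, forces in N, time in s.
With the tool pointing down it reaches from about 300 to 875 mm from the base axis. Payload 6.4 kg.
Tool frame: the origin (TCP) lies midway between the tips of the shut fingers; the grasp point (between the pads) lies 19 mm behind it; z points along the fingers, y is the line along which they close (so a half turn about z gives the same grasp; the last joint's range is limited). The gripper opens to 85 mm and grips with 20 to 120 N. Pads are 22 mm wide; open, the fingers measure 114 mm over their backs; the gripper's body (76 mm by 85 mm) begins 54 mm behind the grasp point. The pads swing forward as they close: fully open they stand 13 mm farther back than shut.
Start: joints at [-0.206, 0.181, 1.607, -0, 1.354, -0.206], TCP at [575.014, 0.015, 231.288] pointing down, gripper open.
Joint ranges: [-2.99, 2.99], [-0.89, 2.07], [0.3, 2.58], [-1.14, 4.28], [0, 2.63], [-3.12, 3.12]. Speed limits (rad/s): [2.57, 2.57, 3.01, 3.14, 3.14, 3.14].

## Interface

Orientations are given as a unit quaternion [x, y, z, w].
In Python, from workcell import * gives the robot as it stands. The module is installed in compiled form; this text tells all that it offers.
- The arm moves only by the shell command python3 -m crank 'ROWS' [OPENING]. ROWS is JSON, a list of rows, each a list of 2 entries, a list of its own where there are three numbers: the shift along the world's x, y, z in mm, then the turn about the world's z in degrees. In form: [[[tx, ty, tz], spin], ...]. A call has 1 to 8 rows; each row shifts and turns the commanded pose from where the row before left it; what a row does not reach is not made up. A row lasts 1/12 s, in which the tool goes at most 41.7 mm and 7.16 degrees, less where a joint would pass 70% of its speed; a pose out of reach is approached as far as the arm can. A call with a gripper value outside its range is refused whole. OPENING is the opening, from 0 (shut) to 1 (fully open), set as the call begins (- or left out, the last holds). The fingers move at their own pace and stop on an object; the grip force is fixed at half the most. Time passes only in rows, so rows that do not move let the fingers close. It gives the time, the measured TCP pose, the force and the opening at its end, in the units of the state.
- get_obs(): the state, without advancing time (a new reading comes with each control period).
- capture(name): name is "scene" or "side" or "wrist"; returns (picture, depth): 400x640x3 uint8, blue, green, red; 400x640 float32, mm along the optical axis (not along the pixel's ray), 0 where there is no reading.
- camera_params(name): a dict with "K" (3x3 intrinsics, pixels), "xyz" and "attitude" of the camera in the world; the wrist camera has in their place "tool_from_camera" (4x4, takes a point from camera to tool coordinates, whose origin is the TCP and whose axes are the flange's). Camera axes: x right, y up, looking along -z (the intrinsics and any distortion apply to the point x, -y, -z); pixel columns grow to the right and rows downward; lengths in mm; the calibration is good to about 2 mm. A picture is of the moment at which its call begins: read the wrist's pose just before it. camera_params takes no time and is no camera call.
- job_done(): hands the job in, once; it reports no verdict.
Trained networks look in the newest picture that a camera, given by its name, has taken for a name from the list of things; names that differ only in an ending like _2 or _b are one class to them, and where a whole thing is asked for, a point or a joint stands for the part that bears it (a point fixed in the world has none). Each returns a list of dicts, best first, with "p" (0 to 1); they miss things now and then, are a little off and sometimes report something else, mostly with a low value. They report only what shows in the picture. A call takes as long as a camera call.
- spot_in(camera, name): "position" ([row, column] in pixels, amid what is visible of it).
- place_of(camera, name): "position" ([row, column] in pixels: a listed point, or the origin of a listed thing).
The state is a dict: "time": time; "qpos": joint angles; "joint_vel": joint speeds; "effort": joint torques, N m; "eef_pos": TCP position; "orientation": TCP orientation; "ft_force": force on the tool from outside, world axes, zero at the start; "moment": the same for the moment, N m; "opening": finger opening in mm.
Only numpy, scipy, OpenCV 4.12 (cv2) and the standard library are available. Lean on these libraries where they do the work, as an engineer would, in place of code of your own. Each camera call takes 0.05 s, during which the arm holds its last target. There are 200 camera calls.

## Task

Take the blue-handled turning pin out of its wooden stand and put it fully down into the socket beside the red-lidded jar on the parts carousel. With the pin alone, gently turn the carousel until the red-lidded jar stands in line with the brass pointer on the base, and finish there still gripping the pin in its socket, holding the turntable still. Leave the other loose things on the bench where they lie.

Things in the scene. Friction and masses are not known exactly. Their poses are not given: they have to be found in the camera images.
- turning_pin: loose pin, upright: round steel shank 8 mm across and 60 mm long with a chamfered foot, above it a round blue handle 16 mm across and 40 mm long (from 60 to 100 mm above the foot). Origin at the centre of the shank's foot, z up along the pin. It starts upright in its stand, its foot 10 mm above the bench, and weighs about 60 g.
- pin_stand: fixed dark wooden block 56 x 56 x 40 mm with one round hole, 9 mm across and 30 mm deep, in the middle of its top. Origin at the centre of its underside.
- carousel: parts carousel, fixed: dark steel round base 150 mm across, 12 mm high, with a tongue that carries a small upright brass pointer 121 mm from the centre along the base's own -x. On it turns a white disc 140 mm across, top 30 mm above the bench. Origin on the vertical turning axis, at bench height.
- red_socket (a point): centre of the mouth of the round hole in the steel block beside the red-lidded jar: 84 mm from the turning axis, farther out on the jar's radius, 34 mm above the bench. 10 mm across, 18 mm deep, vertical, chamfered. The block is 26 x 26 mm, and each jar has such a block. It turns with the disc.
- red_jar_top (a point): centre of the top of the red lid, 46 mm from the turning axis, 66 mm above the bench. Four closed jars fixed on the disc, 36 mm across and 36 mm high, a quarter turn apart, have red, white, black and green lids. The red jar faces front when it lies straight between the turning axis and the brass pointer.
- turntable (a joint): angle of the disc on its base in rad, growing anticlockwise seen from above; 0 (or a whole turn) when the red jar is in line with the pointer. It turns either way for at least a half turn from any start, with light friction (about 0.05 N m), and stays where it is left.
- screwdriver: screwdriver with a red handle, 180 mm long, lying on the bench; a bystander. Origin at the middle of its underside.
- marker_1: white felt marker with a black cap, 124 mm long, lying on the bench; a bystander. Origin at the middle of its underside.
- ferrule_1: black ferrule, a ring 23 mm across, 22 mm high, lying on the bench; a bystander. Origin at the middle of its underside.
- handle_blank_c: dark brown wooden handle blank, 118 x 23 x 19 mm, lying on the bench; a bystander. Origin at the middle of its underside.
- marker_2: white felt marker with a red cap, 124 mm long, lying on the bench; a bystander. Origin at the middle of its underside.

How it is judged:
By the outcome, as a careful person would: the job done as asked, in the order asked, and still so for the second after the job is handed in, while the arm keeps its last pose, push and grip.
It also fails if it takes over 48 s, if anything falls off the work surface, if the arm or the gripper's body presses on something with over 40 N, if the wrist force passes 120 N, or if a joint passes its speed limit or range.

## Working session

There is one attempt and no reset: what is moved stays moved. The work goes in short steps, Python scripts to look and compute and a shell command to move; the robot and the scene stay as the last step left them, time stands still between calls to the robot, and variables do not carry over. Pictures are saved under pics/ and viewed, on a budget of 10 in all, crops included, one or two more only if the job needs it, and the job is handed in when it is done.

```bash
mkdir -p pics
cat > h.py <<'E'
from workcell import *
import numpy as np, cv2
from scipy.spatial.transform import Rotation as R
def rot(a):
    a=np.array(a,float)
    return a if a.shape==(3,3) else R.from_quat(a).as_matrix()
def pose(c):
    p=camera_params(c)
    if "tool_from_camera" in p:
        o=get_obs(); T=np.eye(4); T[:3,:3]=rot(o["orientation"]); T[:3,3]=o["eef_pos"]
        return p,T@np.array(p["tool_from_camera"])
    T=np.eye(4); T[:3,:3]=rot(p["attitude"]); T[:3,3]=p["xyz"]; return p,T
def ray(p,T,rc):
    d=p.get("distortion",p.get("dist"))
    d=None if d is None else np.array(d,float)
    u=cv2.undistortPoints(np.array([[[rc[1],rc[0]]]],float),np.array(p["K"],float),d)[0,0]
    return T[:3,3],T[:3,:3]@np.array([u[0],-u[1],-1])
def onz(p,T,rc,z):
    o,d=ray(p,T,rc); return o+d*(z-o[2])/d[2]
E
python3 - <<'E'
from h import *
for c in ("scene","side","wrist"):
    p,T=pose(c); im,d=capture(c); cv2.imwrite(f"pics/{c}0.png",im)
    print(c,{k:(v if k!="K" else np.array(v).round(1).tolist()) for k,v in p.items()})
    for n,z in (("turning_pin",10),("pin_stand",0),("carousel",0),("red_socket",34),("red_jar_top",66)):
        for r in place_of(c,n)[:2]: print(n,np.round(r["position"]),round(r["p"],2),onz(p,T,r["position"],z).round(1))
print(get_obs())
E
python3 -c "
import cv2;a=cv2.imread('pics/scene0.png');b=cv2.imread('pics/side0.png');import numpy as np
cv2.imwrite('pics/both.png',cv2.resize(np.vstack([a,b]),(480,600)))"
```

```text
scene {'K': [[514.9, 0.0, 319.4], [0.0, 514.9, 194.1], [0.0, 0.0, 1.0]], 'xyz': array([ -85.111368  , -808.1309614 , 1094.23212556]), 'attitude': array([ 0.3635767 , -0.10943994, -0.28667034,  0.8795766 ])}
turning_pin [248. 354.] 0.47 [ 480.9 -149.6   10. ]
turning_pin [207. 264.] 0.31 [365.4 122.9  10. ]
pin_stand [260. 355.] 0.63 [ 462.9 -176.7    0. ]
carousel [187. 333.] 0.79 [583.9  79.4   0. ]
red_socket [184. 366.] 0.81 [645.6   2.4  34. ]
red_jar_top [174. 356.] 0.81 [627.6  27.4  66. ]
side {'K': [[397.5, 0.0, 325.4], [0.0, 397.5, 196.4], [0.0, 0.0, 1.0]], 'xyz': array([ 121.3542442 , -597.05644108,  567.91038017]), 'attitude': array([ 0.45160447, -0.12795687, -0.22386121,  0.85414671])}
turning_pin [278. 368.] 0.49 [ 473.9 -166.8   10. ]
pin_stand [280. 368.] 0.9 [ 475.9 -165.6    0. ]
pin_stand [206. 354.] 0.62 [589.3  59.    0. ]
carousel [204. 351.] 0.97 [586.7  68.3   0. ]
red_socket [198. 386.] 0.79 [647.5   8.2  34. ]
red_jar_top [187. 372.] 0.9 [612.8  25.2  66. ]
wrist {'K': [[293.8, 0.0, 319.7], [0.0, 293.8, 198.0], [0.0, 0.0, 1.0]], 'tool_from_camera': array([[ 1
[... 510 characters left out ...]
21.4  30.4  66. ]
{'time': 0.9, 'qpos': array([-2.06307120e-01,  1.80803172e-01,  1.60697580e+00,  3.81653860e-06,
        1.35382469e+00, -2.06316035e-01]), 'joint_vel': array([ 0.00085889, -0.00114802,  0.00089433, -0.00012926,  0.00100244,
        0.00135271]), 'effort': array([ 3.49888905e-04, -4.44830775e+01, -3.51685739e+01, -4.39777778e-04,
        6.17181686e-04, -1.33477306e-05]), 'eef_pos': array([5.75018453e+02, 1.07637952e-02, 2.31298386e+02]), 'orientation': array([ 7.07103920e-01,  7.07109643e-01, -1.45259279e-06, -5.62674699e-06]), 'ft_force': array([-0.46464329, -0.60229522,  0.36307403]), 'moment': array([ 0.01256421, -0.03030115, -0.04741416]), 'opening': 85.62994103449975}
```

View pics/scene0.png

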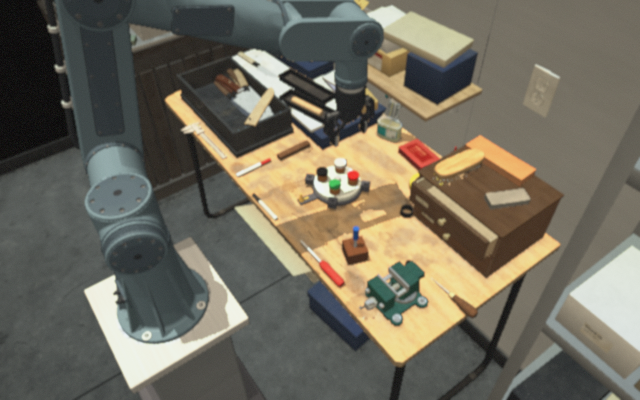

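The scene picture shows the stand and pin at pixel (row 245, col 355), the carousel at (185, 335) with the red lid to the right, and the brass pointer at about (199, 303).

View pics/wrist0.png

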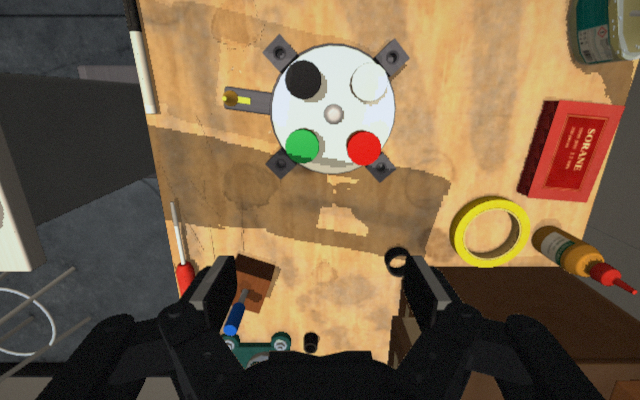

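Run:
```python
from h import *
p,T=pose("scene")
print(onz(p,T,(199,303),15))
for n in ("screwdriver","marker_1","ferrule_1","handle_blank_c"):
    r=place_of("scene",n)[:2]; print(n,[(round(x["p"],2),onz(p,T,x["position"],0).round()) for x in r])
```

```text
[472.61997612  78.87442283  15.        ]
screwdriver [(0.8, array([ 378., -133.,    0.]))]
marker_1 [(0.56, array([377., 129.,   0.])), (0.47, array([422., 276.,   0.]))]
ferrule_1 []
handle_blank_c [(0.81, array([577., 292.,   0.]))]
```

The wrist picture shows the axis knob at (113, 334), the red lid at (148, 364) with its socket at (166, 383), the pointer at (98, 235) and the pin at (300, 240). I'll move toward the pin and measure it close by.

```bash
python3 -m crank '[[[-20,-24,0],0],[[-20,-24,0],0],[[-20,-24,0],0],[[-20,-24,0],0],[[-22,-24,0],0],[[0,0,0],0],[[0,0,0],0],[[0,0,0],0]]' 1
cat >> h.py <<'E'
from scipy.optimize import least_squares
def cloud(c,name):
    p,T=pose(c); im,d=capture(c); cv2.imwrite(f"pics/{name}.png",im)
    K=np.array(p["K"]); r,cc=np.mgrid[:400,:640]
    P=np.stack([(cc-K[0,2])*d/K[0,0],-(r-K[1,2])*d/K[1,1],-d],-1)@T[:3,:3].T+T[:3,3]
    P[d==0]=np.nan
    return im,cv2.cvtColor(im,cv2.COLOR_BGR2HSV),P
def big(m):
    n,l,s,_=cv2.connectedComponentsWithStats(m.astype(np.uint8)); 
    return l==1+np.argmax(s[1:,4])
def pin(im,hsv,P):
    m=big((hsv[...,0]>100)&(hsv[...,0]<130)&(hsv[...,1]>120)&(hsv[...,2]>60))
    Q=P[m]; Q=Q[np.isfinite(Q[:,0])]; top=Q[:,2].max()
    print("blue",m.sum(),np.argwhere(m).mean(0),"z",np.percentile(Q[:,2],[2,50,98]))
    for f in (lambda q:q[:,2]>np.percentile(Q[:,2],98)-3,lambda q:q[:,2]<np.percentile(Q[:,2],98)-6):
        S=Q[f(Q)]; 
        g=least_squares(lambda v:np.hypot(S[:,0]-v[0],S[:,1]-v[1])-8,S[:,:2].mean(0)+[0,-4],loss="soft_l1")
        print(len(S),"mean",S.mean(0).round(1),"axis",g.x.round(1))
E
python3 - <<'E'
from h import *
p,T=pose("wrist"); a=cloud("wrist","w1"); pin(*a)
for n,z in (("turning_pin",10),("pin_stand",0)):
    for r in place_of("wrist",n)[:2]: print(n,np.round(r["position"]),round(r["p"],2),onz(p,T,r["position"],z).round(1))
E
```

```text
time: 1.77
eef_pos: [473.3, -120.0, 231.6]
orientation: [0.707, 0.707, 0.0, 0.0]
ft_force: [-0.5, 1.2, 0.8]
opening: 85.5
blue 336 [225.71428571 320.3125    ] z [ 77.90281609 108.96994441 111.96907   ]
167 mean [ 473.7 -162.2  110.8] axis [ 478.2 -163.2]
147 mean [ 473.9 -156.5   91.5] axis [ 473.4 -163.2]
turning_pin [201. 319.] 0.74 [ 472.1 -165.6   10. ]
pin_stand [200. 320.] 0.59 [ 473.7 -167.7    0. ]
```

View pics/w1.png

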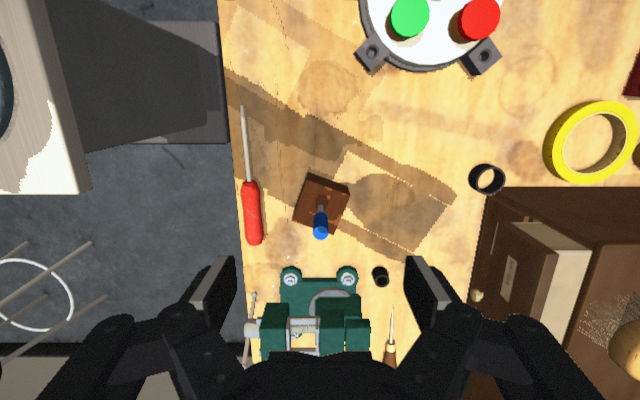

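Pin axis is at about (473.6, -163.2) and nothing tall is within the finger span. Descending and gripping.

```bash
python3 -m crank '[[[0,-22,0],0],[[0,-21,0],0],[[0,0,-36],0],[[0,0,-36],0],[[0,0,-34],0],[[0,0,-30],0],[[0,0,-22],0],[[0,0,0],0]]' 1
python3 -m crank '[[[0,0,0],0],[[0,0,0],0],[[0,0,0],0],[[0,0,0],0],[[0,0,0],0],[[0,0,0],0]]' 0
```

```text
time: 2.58
eef_pos: [470.1, -160.1, 68.4]
orientation: [0.707, 0.708, -0.001, -0.005]
ft_force: [0.1, 0.9, -0.5]
opening: 85.6
time: 3.08
eef_pos: [473.7, -163.4, 74.5]
orientation: [0.707, 0.707, 0.0, 0.001]
ft_force: [-0.1, 0.1, 6.1]
opening: 14.6
```

```bash
python3 -m crank '[[[0,0,10],0],[[0,0,15],0],[[0,0,20],0],[[0,0,30],0],[[0,0,30],0],[[0,0,10],0],[[0,0,0],0],[[0,0,0],0]]' 0
python3 -m crank '[[[30,20,0],0],[[30,20,0],0],[[30,20,0],0],[[30,20,0],0],[[0,0,0],0],[[0,0,0],0],[[0,0,0],0],[[0,0,0],0]]' 0
python3 - <<'E'
from h import *
p,T=pose("wrist"); im,hsv,P=cloud("wrist","w2")
print(get_obs()["eef_pos"],get_obs()["ft_force"])
pin(im,hsv,P)
np.save("P2.npy",P)
H,S,V=[hsv[...,i].astype(int) for i in range(3)]
z=P[...,2]
for n,m in dict(red=((H<8)|(H>172))&(S>150)&(V>90),green=(H>50)&(H<85)&(S>120)&(V>80)).items():
    m&=(z>55)&(z<75)
    if m.sum(): m=big(m); q=P[m]; print(n,m.sum(),np.argwhere(m).mean(0).round(1),np.nanmedian(q,0).round(1),((np.nanmax(q,0)+np.nanmin(q,0))/2).round(1))
m=(H>15)&(H<35)&(S>120)&(z>13)&(z<70)&(P[...,0]<530)&(P[...,1]>30)&(P[...,0]>420); q=P[m]; print("brass",len(q), q.mean(0) if len(q) else 0, np.percentile(q,[5,95],axis=0) if len(q) else 0)
for n,zz in (("carousel",0),("red_socket",34),("red_jar_top",66)):
    for r in place_of("wrist",n)[:3]: print(n,np.round(r["position"]),round(r["p"],2),onz(p,T,r["position"],zz).round(1))
E
```

```text
time: 3.75
eef_pos: [472.9, -163.0, 188.3]
orientation: [0.707, 0.707, 0.0, 0.0]
ft_force: [0.3, 1.3, -1.6]
opening: 14.4
time: 4.42
eef_pos: [591.5, -83.3, 186.8]
orientation: [0.707, 0.707, -0.001, -0.001]
ft_force: [-1.3, -0.2, -0.6]
opening: 14.7
[591.75059331 -83.5262288  187.33645139] [-0.10535666  0.01828628 -0.08316206]
blue 1887 [278.84260731 319.80975093] z [187.84710807 218.60983633 224.05895977]
839 mean [591.3 -81.9 223.1] axis [588.6 -84.6]
917 mean [591.3 -76.4 203.8] axis [591.1 -83.3]
red 1572 [ 55.2 356.2] [620.7  33.   67. ] [620.7  32.7  63.5]
green 1594 [ 52.2 277. ] [556.3  35.3  67. ] [556.2  34.9  64.1]
brass 230 [471.99289107  79.9524205   19.40566773] [[464.98172399  76.20569152  13.50067075]
 [477.32973669  84.18089867  30.09602816]]
red_socket [ 88. 379.] 0.77 [646.6   8.6  34. ]
red_socket [237. 227.] 0.5 [ 487.5 -147.3   34. ]
red_jar_top [ 57. 358.] 0.94 [622.  32.  66.]
```

View pics/w2.png

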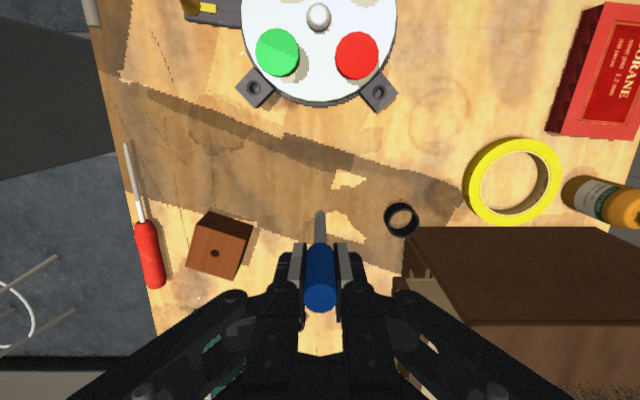

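The pin is held straight between the pads (handle at (280, 320), foot at (212, 320)). The red socket shows at (92, 379) and the stand is undisturbed. Next, a check of the brown box's extent before going nearer.

```bash
python3 - <<'E'
import numpy as np
P=np.load("P2.npy")
for r,c in ((235,420),(235,600),(300,500),(235,500),(315,600),(380,450)): print(r,c,P[r,c].round())
q=P[88:96,374:384].reshape(-1,3);print(np.median(q,0),q[:,2].max())
E
python3 -m crank '[[[28,22,-28],0],[[27,22,-28],0],[[0,0,0],0],[[0,0,0],0],[[0,0,0],0]]' 0
cat > soc.py <<'E'
import sys
from h import *
name=sys.argv[1]
p,T=pose("wrist"); o=get_obs(); im,hsv,P=cloud("wrist",name); np.save("P.npy",P)
print(o["eef_pos"].round(1),o["ft_force"].round(1)); pin(im,hsv,P)
H,S,V=[hsv[...,i].astype(int) for i in range(3)]; z=P[...,2]
def lid(m):
    m=big(m&(z>55)&(z<75)); cnt=max(cv2.findContours(m.astype(np.uint8),0,1)[0],key=cv2.contourArea)
    X=np.array([onz(p,T,(q[0][1],q[0][0]),66)[:2] for q in cv2.convexHull(cnt)])
    g=least_squares(lambda v:np.hypot(*(X-v[:2]).T)-v[2],[*X.mean(0),18],loss="soft_l1").x; print("lid",g.round(1),"cost px edge",m[0].any()); return g
for n,m in dict(red=((H<8)|(H>172))&(S>150)&(V>60),green=(H>50)&(H<85)&(S>100)&(V>50)).items():
    if (m&(z>55)&(z<75)).sum()>200: print(n); lid(m)
for n,zz in (("carousel",0),("red_socket",34),("red_jar_top",66)):
    for r in place_of("wrist",n)[:2]: print(n,np.round(r["position"],1),round(r["p"],2),onz(p,T,r["position"],zz).round(1))
E
python3 soc.py w3
```

```text
235 420 [ 704. -147.   29.]
235 600 [ 908. -147.   28.]
300 500 [ 729. -147.  142.]
235 500 [ 795. -147.   28.]
315 600 [ 791. -147.  158.]
380 450 [633. -84. 261.]
[nan nan nan] nan
time: 5.03
eef_pos: [643.7, -42.7, 136.7]
orientation: [0.707, 0.707, -0.0, 0.0]
ft_force: [0.6, -0.9, 0.4]
opening: 14.7
[643.7 -42.7 136.7] [ 0.6 -0.9  0.4]
blue 1811 [279.35560464 320.21148537] z [137.84162973 169.40896386 173.86222034]
849 mean [643.4 -41.3 172.9] axis [640.3 -43.4]
842 mean [643.9 -35.7 153.6] axis [643.3 -42.7]
red
lid [621.1  33.   17.3] cost px edge False
green
lid [557.1  35.1  18.1] cost px edge False
carousel [ 68.7 256.6] 0.63 [588.1  64.8   0. ]
red_socket [142.1 324.6] 0.7 [647.5   5.8  34. ]
```

View pics/w3.png

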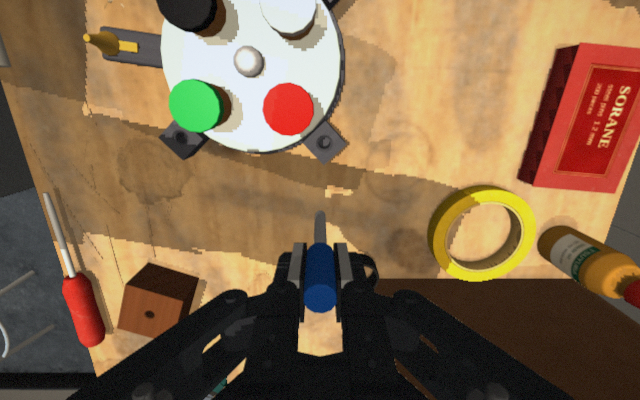

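The socket hole is at (142, 324), the pin foot at about (212, 320), and the pointer at (42, 105) to the left of the disc. I'll hover just above the socket and compare the pin with the hole.

```bash
python3 -m crank '[[[2,24,-14],0],[[1.5,24,-14],0],[[0,0,0],0],[[0,0,0],0],[[0,0,0],0],[[0,0,0],0]]' 0
python3 - <<'E'
from h import *
p,T=pose("wrist"); o=get_obs(); im,hsv,P=cloud("wrist","w4"); print(o["eef_pos"].round(1)); pin(im,hsv,P)
def proj(X):
    q=np.linalg.inv(T)@np.r_[X,1]; K=np.array(p["K"]); return np.array([K[1,1]*q[1]/q[2]+K[1,2], -K[0,0]*q[0]/q[2]+K[0,2]])
e=o["eef_pos"]
print("foot pred",proj(e+[0,0,-63.5]),"socket pred",proj(np.array([647.5,5.8,34])))
for n,zz in (("red_socket",34),):
    for r in place_of("wrist",n)[:2]: print(n,np.round(r["position"],1),round(r["p"],2),onz(p,T,r["position"],zz).round(1))
c=im[130:290,240:400]; cv2.imwrite("pics/w4c.png",cv2.resize(c,None,fx=3.7,fy=3.7,interpolation=cv2.INTER_CUBIC))
E
```

```text
time: 5.73
eef_pos: [648.2, 4.6, 109.9]
orientation: [0.707, 0.707, 0.001, 0.001]
ft_force: [-0.2, 0.6, 0.2]
opening: 14.3
[648.2   4.6 109.9]
blue 1377 [283.41975309 321.19607843] z [111.70740934 145.64228744 147.21348567]
813 mean [647.9   5.9 146.2] axis [652.    4.3]
494 mean [649.6  11.9 127.3] axis [647.7   4.6]
foot pred [213.77179514 319.89135524] socket pred [206.55017416 318.89713009]
red_socket [206.8 317.5] 0.65 [646.4   5.6  34. ]
```

View pics/w4c.png

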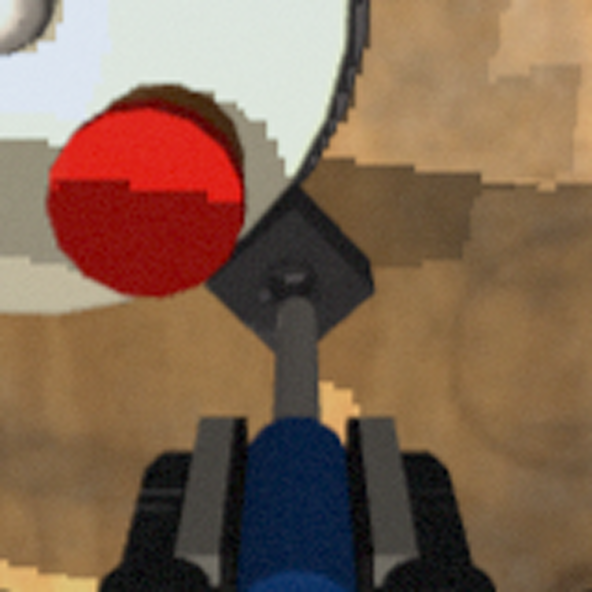

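The crop shows the hole at (283, 292) and the shank ending just below it at column 297. A small correction, then I lower.

```bash
python3 -m crank '[[[-0.9,1.5,0],0],[[0,0,0],0],[[0,0,-4],0],[[0,0,-4],0],[[0,0,-3],0],[[0,0,-3],0],[[0,0,0],0],[[0,0,0],0]]' 0; python3 -m crank '[[[0,0,-3],0],[[0,0,-2],0],[[0,0,0],0],[[0,0,0],0]]' 0
```

```text
time: 6.5
eef_pos: [646.4, 6.9, 93.9]
orientation: [0.707, 0.707, -0.0, -0.0]
ft_force: [0.7, -1.3, -1.5]
opening: 14.4
time: 6.83
eef_pos: [646.6, 7.2, 89.2]
orientation: [0.707, 0.707, 0.0, 0.0]
ft_force: [1.1, -2.7, -4.1]
opening: 14.5
```

```bash
python3 -m crank '[[[0.2,-0.5,-3],0],[[0,0,-3],0],[[0,0,-2],0],[[0,0,0],0],[[0,0,0],0],[[0,0,0],0]]' 0; python3 -m crank '[[[0,0,-1],0],[[0,0,-1],0],[[0,0,0],0],[[0,0,0],0],[[0,0,0],0]]' 0; python3 soc.py w5
```

```text
time: 7.33
eef_pos: [646.6, 6.8, 81.2]
orientation: [0.707, 0.707, -0.0, -0.0]
ft_force: [0.6, -1.6, -2.0]
opening: 14.7
time: 7.75
eef_pos: [647.2, 7.0, 80.5]
orientation: [0.707, 0.707, 0.0, 0.0]
ft_force: [-0.7, -0.3, 5.1]
opening: 14.7
[647.2   7.   80.5] [-0.7 -0.3  5.1]
blue 1442 [282.78016644 321.1407767 ] z [ 82.02295122 116.19509847 117.82077506]
820 mean [647.    8.2 116.9] axis [650.7   6.1]
536 mean [648.4  14.2  97.6] axis [646.7   7. ]
red
lid [621.8  34.7  18.1] cost px edge False
green
lid [558.4  35.9  19. ] cost px edge False
carousel [134.3 242.2] 0.94 [588.9  64.4   0. ]
red_socket [133.7 243.6] 0.69 [598.5  68.7  34. ]
red_socket [223.4 320.4] 0.62 [647.5   6.5  34. ]
red_jar_top [205.4 278. ] 0.7 [623.   31.9  66. ]
```

The pin is fully down: it touches bottom at TCP z 80.5, and the handle top at 117 matches. Next I fit the turning axis and pointer direction from the saved pictures, without moving.

Run:
```python
from h import *
p=camera_params("wrist")
def fit(name,eef,bounds):
    T=np.eye(4); T[:3,:3]=rot([.70711,.70711,0,0]); T[:3,3]=eef; T=T@np.array(p["tool_from_camera"])
    im=cv2.imread(f"pics/{name}.png"); hsv=cv2.cvtColor(im,cv2.COLOR_BGR2HSV); H,S,V=[hsv[...,i].astype(int) for i in range(3)]
    def circ(m,z,r,s):
        cnt=max(cv2.findContours(m.astype(np.uint8),0,1)[0],key=cv2.contourArea)
        h=[q[0] for q in cv2.convexHull(cnt) if 2<q[0][1]<397]
        X=np.array([onz(p,T,(q[1],q[0]),z)[:2] for q in h])
        g=least_squares(lambda v:np.hypot(*(X-v).T)-r,s,loss="soft_l1").x; return g.round(1), np.abs(np.hypot(*(X-g).T)-r).mean().round(2)
    m=np.zeros(H.shape,bool); r0,r1,c0,c1=bounds; m[r0:r1,c0:c1]=((S<60)&(V>110))[r0:r1,c0:c1]
    print(name,"disc",circ(big(m),30,70,[588,66]))
    print("red",circ(big((((H<8)|(H>172))&(S>150)&(V>60))[r0:r1,c0:c1].astype(bool)) if 0 else big(np.where(np.pad(np.ones((r1-r0,c1-c0),bool),((r0,400-r1),(c0,640-c1))),((H<8)|(H>172))&(S>150)&(V>60),False)),66,18,[621,33]))
    print("green",circ(big((H>50)&(H<85)&(S>100)&(V>50)&np.pad(np.ones((r1-r0,c1-c0),bool),((r0,400-r1),(c0,640-c1)))),66,18,[557,35]))
    print("black",circ(big((V<45)&(S<120)&np.pad(np.ones((45,45),bool),((60,295),(280,315)))),66,18,[557,98])) if name=="wrist0" else 0
    return T
T=fit("wrist0",[575.02,0,231.3],(40,180,265,402))
print("ptr",[onz(p,T,rc,z).round(1) for rc,z in (((98,235),20),((98,228),30),((100,262),12))])
T=fit("w3",[643.7,-42.7,136.7],(0,160,155,350))
print("ptr",[onz(p,T,rc,z).round(1) for rc,z in (((44,130),14),((38,88),30))])
P=np.load("P2.npy")
c=cv2.imread("pics/wrist0.png")[60:140,210:350]; d=cv2.imread("pics/w3.png")[0:110,75:275]
cv2.imwrite("pics/ptr.png",np.vstack([cv2.resize(d,(800,440),interpolation=2)]))
```

```text
wrist0 disc (array([589.4,  67.1]), np.float64(0.47))
red (array([620.8,  33.5]), np.float64(0.5))
green (array([556. ,  35.3]), np.float64(0.37))
black (array([557.9, 100.7]), np.float64(1.25))
ptr [array([477.9,  83.2,  20. ]), array([472.9,  83.2,  30. ]), array([507.2,  81. ,  12. ])]
w3 disc (array([590. ,  67.1]), np.float64(0.38))
red (array([621.4,  32.9]), np.float64(0.56))
green (array([557. ,  35.1]), np.float64(0.49))
ptr [array([489.3,  82.1,  14. ]), array([467.5,  83.6,  30. ])]
```

View pics/ptr.png

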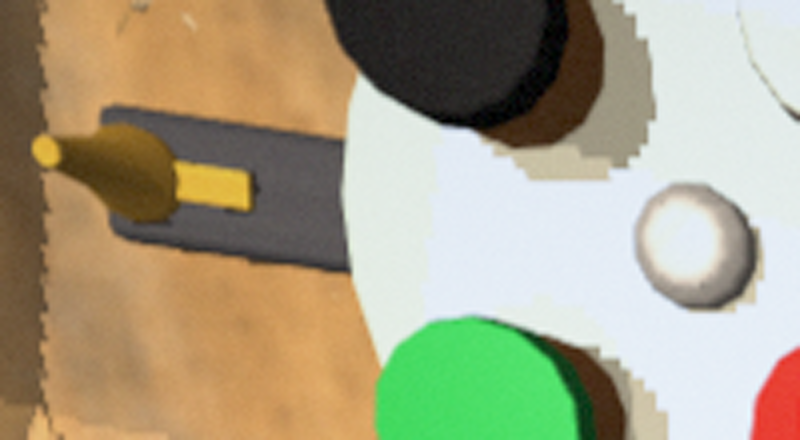

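The crop shows the tongue, with its midline from about (171, 120) to (205, 345), the pointer with its bar at (186, 213), and the knob at (243, 695).

Run:
```python
from h import *
p=camera_params("wrist"); T=np.eye(4); T[:3,:3]=rot([.70711,.70711,0,0]); T[:3,3]=[643.7,-42.7,136.7]; T=T@np.array(p["tool_from_camera"])
c=np.array([589.7,67.1])
for v,u,z in ((171.5,120,12),(205,345,12),(186,213,14),(150,46,35),(150,46,30)):
    q=onz(p,T,(v/4,75+u/4),z)[:2]; print(q.round(1),np.hypot(*(q-c)).round(1),np.degrees(np.arctan2(*(q-c)[::-1])).round(2))
s=np.array([647,7])-c; print("socket",np.hypot(*s),np.degrees(np.arctan2(s[1],s[0])), "red", [np.degrees(np.arctan2(b-67.1,a-589.7)) for a,b in ((620.8,33.5),(621.4,32.9))])
a0=-46.4
for k in range(0,145,5):
    a=np.radians(a0-k); print(k,(c+84*np.array([np.cos(a),np.sin(a)])).round(1),end=" ")
```

```text
[467.8  83.2] 122.9 172.48
[512.8  77. ] 77.6 172.66
[487.5  80.2] 103.1 172.68
[470.   83.1] 120.8 172.38
[466.4  84. ] 124.4 172.2
socket 83.03794313444905 -46.36625020792375 red [np.float64(-47.21280100718183), np.float64(-47.172546179230146)]
0 [647.6   6.3] 5 [642.1   1.5] 10 [636.2  -2.9] 15 [629.9  -6.7] 20 [623.3  -9.9] 25 [616.5 -12.5] 30 [609.5 -14.5] 35 [602.3 -16. ] 40 [595.  -16.7] 45 [587.6 -16.9] 50 [580.3 -16.4] 55 [573.1 -15.2] 60 [566.  -13.5] 65 [559.1 -11.1] 70 [552.4  -8.1] 75 [545.9  -4.6] 80 [ 5.399e+02 -5.000e-01] 85 [534.1   4.1] 90 [528.9   9.2] 95 [524.1  14.7] 100 [519.7  20.6] 105 [515.9  26.9] 110 [512.7  33.5] 115 [510.1  40.3] 120 [508.1  47.3] 125 [506.6  54.5] 130 [505.9  61.8] 135 [505.7  69.2] 140 [506.2  76.5]
```

Axis (589.7, 67.1), pointer at 172.5°, red socket at about -46.8°. That means turning clockwise by about 141°, in gentle short arcs while watching the radial force.

```bash
python3 -m crank '[[[-2.7,-2.5,0.6],0],[[-2.8,-2.4,0],0],[[-2.9,-2.2,0],0],[[-3,-2.2,0],0],[[-3.1,-1.9,0],0],[[-3.2,-1.9,0],0],[[-3.3,-1.6,0],0],[[-3.3,-1.6,0],0]]' 0; python3 -m crank '[[[0,0,0],0],[[0,0,0],0]]' 0; python3 soc.py w6
```

```text
time: 8.62
eef_pos: [622.4, -9.8, 80.5]
orientation: [0.707, 0.707, 0.0, 0.0]
ft_force: [-0.1, 0.4, 4.8]
opening: 14.7
time: 8.78
eef_pos: [622.1, -9.9, 80.5]
orientation: [0.707, 0.707, -0.0, 0.0]
ft_force: [-0.7, 0.1, 6.1]
opening: 14.5
[622.1  -9.9  80.5] [-0.7  0.1  6.1]
blue 1018 [290.12671906 320.60707269] z [ 86.96786356 116.6650721  117.84423052]
803 mean [621.8  -8.7 116.8] axis [626.  -10.4]
181 mean [623.6  -2.5  98.6] axis [621.5  -9.9]
red
lid [607.9  25.4  18.1] cost px edge False
green
lid [548.6  48.9  18.4] cost px edge False
carousel [109.6 274.1] 0.74 [588.5  65.3   0. ]
red_socket [223.9 320.3] 0.9 [622.2 -10.7  34. ]
red_jar_top [190.  295.1] 0.87 [607.9  24.2  66. ]
```

The disc follows (red lid now at about -66.5°) with very small forces. Continuing.

```bash
python3 -m crank '[[[-3.4,-1.3,0],0],[[-3.4,-1.3,0],0],[[-3.5,-1,0],0],[[-3.5,-1,0],0],[[-3.6,-0.7,0],0],[[-3.6,-0.7,0],0],[[-3.7,-0.4,0],0],[[-3.7,-0.3,0],0]]' 0; python3 -m crank '[[[-3.7,-0.1,0],0],[[-3.7,0,0],0],[[-3.7,0.2,0],0],[[-3.6,0.3,0],0],[[-3.6,0.5,0],0],[[-3.6,0.7,0],0],[[-3.5,0.9,0],0],[[-3.5,1,0],0]]' 0;  python3 -m crank '[[[0,0,0],0],[[0,0,0],0]]' 0
```

```text
time: 9.65
eef_pos: [594.0, -16.6, 80.5]
orientation: [0.707, 0.707, 0.0, 0.0]
ft_force: [1.4, 0.7, 5.0]
opening: 14.4
time: 10.32
eef_pos: [565.2, -13.1, 80.5]
orientation: [0.707, 0.707, 0.0, 0.001]
ft_force: [0.9, 0.4, 5.3]
opening: 14.6
time: 10.48
eef_pos: [564.8, -13.0, 80.5]
orientation: [0.707, 0.707, -0.0, 0.0]
ft_force: [-0.9, -0.0, 6.2]
opening: 14.8
```

```bash
python3 -m crank '[[[-3.5,1.1,0],0],[[-3.4,1.3,0],0],[[-3.4,1.4,0],0],[[-3.3,1.6,0],0],[[-3.2,1.7,0],0],[[-3.2,1.9,0],0],[[-3,2,0],0],[[-3,2.1,0],0]]' 0; python3 -m crank '[[[-2.9,2.3,0],0],[[-2.8,2.4,0],0],[[-2.7,2.5,0],0],[[-2.5,2.6,0],0],[[-2.4,2.7,0],0],[[-2.4,2.8,0],0],[[-2.2,2.9,0],0],[[-2.1,3,0],0]]' 0;  python3 -m crank '[[[0,0,0],0],[[0,0,0],0]]' 0; python3 soc.py w7
```

```text
time: 11.15
eef_pos: [539.1, 0.1, 80.5]
orientation: [0.707, 0.707, 0.0, 0.001]
ft_force: [0.7, -0.8, 5.7]
opening: 14.3
time: 11.82
eef_pos: [519.3, 21.3, 80.4]
orientation: [0.707, 0.707, 0.0, 0.001]
ft_force: [1.8, -0.2, 5.5]
opening: 14.5
time: 11.98
eef_pos: [519.0, 21.7, 80.4]
orientation: [0.707, 0.707, 0.0, 0.0]
ft_force: [-0.1, 1.8, 6.6]
opening: 14.5
[519.   21.7  80.4] [-0.1  1.8  6.6]
blue 1719 [280.13961606 320.64281559] z [ 81.5601512  114.16644958 117.76430947]
835 mean [518.7  23.  116.8] axis [515.1  21.3]
766 mean [519.4  28.8  97.5] axis [518.5  21.6]
red
lid [550.4  42.7  18.4] cost px edge False
green
lid [563.7 105.3  17.9] cost px edge False
carousel [151.4 411.8] 0.92 [589.2  66.2   0. ]
red_socket [224.1 319.6] 0.57 [518.6  20.7  34. ]
red_jar_top [215.1 374.8] 0.98 [550.6  40.6  66. ]
```

```bash
python3 -m crank '[[[-1.9,3.1,0],0],[[-1.8,3.2,0],0],[[-1.7,3.3,0],0],[[-1.5,3.3,0],0],[[-1.4,3.4,0],0],[[-1.2,3.4,0],0],[[-1.1,3.5,0],0],[[-0.9,3.5,0],0]]' 0; python3 -m crank '[[[-0.8,3.6,0],0],[[-0.6,3.6,0],0],[[-0.4,3.7,0],0],[[-0.3,3.6,0],0],[[-0.1,3.5,0],0],[[0,3,0],0],[[0.1,1.5,0],0],[[0.2,1,0],0]]' 0;  python3 -m crank '[[[0,0,0],0],[[0,0,0],0],[[0,0,0],0]]' 0; python3 soc.py w8
python3 - <<'E'
import cv2
c=cv2.imread('pics/w8.png')[70:330,200:540]; cv2.imwrite('pics/w8c.png',cv2.resize(c,None,fx=2.2,fy=2.2,interpolation=2))
E
```

```text
time: 12.85
eef_pos: [507.8, 48.0, 80.5]
orientation: [0.707, 0.707, 0.0, 0.001]
ft_force: [1.5, -0.4, 5.2]
opening: 14.4
time: 13.52
eef_pos: [505.8, 71.5, 80.4]
orientation: [0.707, 0.707, 0.0, 0.001]
ft_force: [-0.2, -0.5, 6.7]
opening: 14.7
time: 13.77
eef_pos: [505.8, 71.5, 80.4]
orientation: [0.707, 0.707, 0.0, 0.0]
ft_force: [0.8, -0.0, 6.1]
opening: 14.4
[505.8  71.5  80.4] [ 0.8 -0.   6.1]
blue 1829 [279.23728814 320.15746309] z [ 81.35785438 112.99851583 117.71811847]
835 mean [505.5  72.8 116.8] axis [501.5  71.2]
861 mean [505.9  78.5  97.3] axis [505.3  71.5]
red
lid [542.8  70.4  19. ] cost px edge False
green
lid [589.7 113.2  18.6] cost px edge False
carousel [212.4 424.3] 0.82 [591.4  65.9   0. ]
red_socket [224.2 318.1] 0.86 [504.4  70.5  34. ]
red_jar_top [249.3 382. ] 0.58 [543.2  68.1  66. ]
```

View pics/w8c.png

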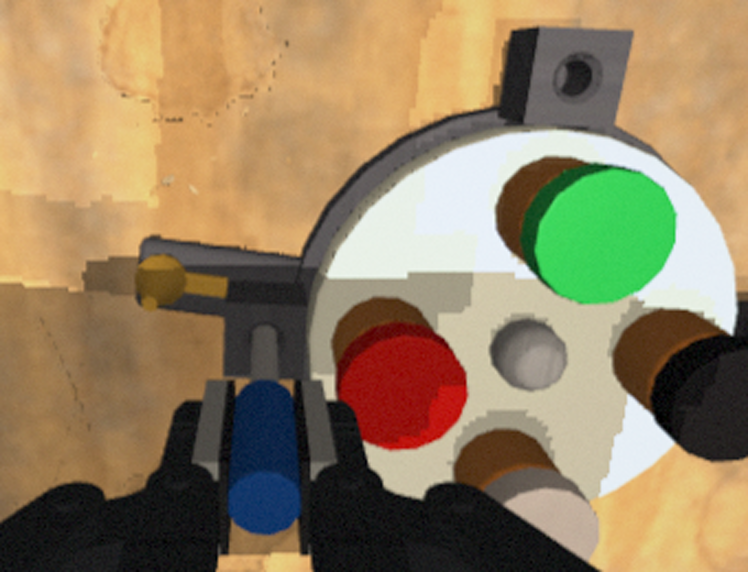

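The picture shows the red jar slightly below the tongue's line (pointer at (280, 160), red lid at (385, 400), knob at (352, 528)), so about 5° remain.

```bash
python3 -m crank '[[[0.1,2.5,0],0],[[0.2,2.5,0],0],[[0.2,1.5,0],0],[[0.1,0.8,0],0],[[0,0,0],0],[[0,0,0],0],[[0,0,0],0]]' 0; python3 soc.py w9
python3 - <<'E'
import cv2
c=cv2.imread('pics/w9.png')[70:330,200:540]; cv2.imwrite('pics/w9c.png',cv2.resize(c,None,fx=2.2,fy=2.2,interpolation=2))
E
```

```text
time: 14.55
eef_pos: [506.5, 78.7, 80.5]
orientation: [0.707, 0.707, 0.0, 0.001]
ft_force: [1.6, -0.1, 6.0]
opening: 14.4
[506.5  78.7  80.5] [ 1.6 -0.1  6. ]
blue 1835 [279.17166213 320.11498638] z [ 81.31601499 112.99982467 117.75945497]
850 mean [506.2  80.1 116.7] axis [509.8  78.4]
871 mean [506.5  85.7  97.3] axis [506.   78.7]
red
lid [543.   74.4  19.1] cost px edge False
green
lid [593.7 113.3  19. ] cost px edge False
carousel [221.2 419. ] 0.89 [588.6  65.2   0. ]
red_socket [224.9 319. ] 0.76 [505.8  77.1  34. ]
red_jar_top [223.  318.9] 0.6 [505.7  92.6  66. ]
```

View pics/w9c.png

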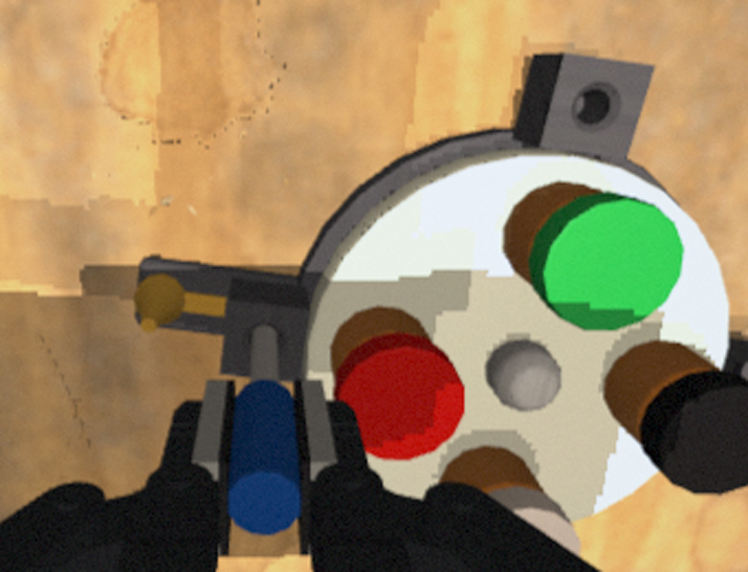

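Run:
```python
from h import *
p,T=pose("wrist"); g=lambda v,u,z: onz(p,T,(70+v/2.2,200+u/2.2),z)[:2]
im=cv2.imread("pics/w9.png"); c=im[105:132,455:485]; gr=cv2.cvtColor(c,6); m=big(gr<gr.min()+25); print("hole px",np.argwhere(m).mean(0)+[105,455])
h=onz(p,T,np.argwhere(m).mean(0)+[105,455],34)[:2]; h2=g(105,593,34)
for C in ([589.7,67.1],[590.2,66.5],[589.2,67.6]):
    f=lambda q:np.degrees(np.arctan2(*(q-np.array(C))[::-1])).round(2)
    print(C,"green sock",h.round(1),f(h)+90,h2.round(1),f(h2)+90,"bar",g(303,205,14).round(1),f(g(303,205,14)),"pin",f(get_obs()["eef_pos"][:2]))
```

```text
hole px [117.97368421 469.95394737]
[589.7, 67.1] green sock [600.4 150.1] 172.68 [600.1 150.3] 172.88 bar [486.   82.5] 171.54 pin 172.06
[590.2, 66.5] green sock [600.4 150.1] 173.07 [600.1 150.3] 173.26999999999998 bar [486.   82.5] 171.25 pin 171.7
[589.2, 67.6] green sock [600.4 150.1] 172.29000000000002 [600.1 150.3] 172.5 bar [486.   82.5] 171.77 pin 172.35
```

Disc angle is about 172.7° against the pointer at about 172.2°. One last small nudge, then a settle and a check.

```bash
python3 -m crank '[[[0.1,0.5,0],0],[[0,0,0],0],[[0,0,0],0],[[0,0,0],0],[[0,0,0],0],[[0,0,0],0]]' 0
python3 - <<'E'
from h import *
p,T=pose("wrist"); im,hsv,P=cloud("wrist","w10"); pin(im,hsv,P)
c=im[105:132,455:485]; gr=cv2.cvtColor(c,6); m=big(gr<gr.min()+25); h=onz(p,T,np.argwhere(m).mean(0)+[105,455],34)[:2]
print(h.round(1),np.degrees(np.arctan2(*(h-[589.7,67.1])[::-1]))+90,get_obs()["ft_force"],abs(get_obs()["joint_vel"]).max())
p,T=pose("scene"); capture("scene")
for n in ("screwdriver","marker_1","handle_blank_c"): print(n,[onz(p,T,x["position"],0).round() for x in place_of("scene",n)[:2]])
print(job_done())
E
```

```text
time: 15.25
eef_pos: [506.6, 79.1, 80.5]
orientation: [0.707, 0.707, 0.0, 0.001]
ft_force: [0.6, 0.2, 5.7]
opening: 14.8
blue 1844 [279.24295011 320.05260304] z [ 81.45818592 112.94893049 117.77547887]
836 mean [506.2  80.4 116.8] axis [502.6  78.3]
875 mean [506.5  86.1  97.5] axis [506.1  79.1]
[600.7 150.1] 172.47984657142183 [ 5.61358913e-03 -1.88474229e-01  6.70094517e+00] 0.0015178855482693954
screwdriver [array([ 372., -130.,    0.]), array([430., 282.,   0.])]
marker_1 [array([367., 126.,   0.])]
handle_blank_c [array([573., 286.,   0.])]
the job is handed in; nothing more can be done
None
```

I took the turning pin from its stand and put it fully down in the red jar's socket. With the pin alone, I turned the carousel about 141° clockwise in gentle arcs, until the red jar stood in line with the brass pointer. The job was handed in at about 15.4 s with the pin still gripped in its socket.

- **Alignment:** the disc measured about 172.5°. Two pictures put the pointer at 172.5° and 171.5°, so the red jar is in line to within about 1°.
- **Pin depth:** its foot touches the bottom of the socket. The handle top is 117 mm above the bench, against 116 mm expected.
- **Forces:** the arm is at rest with almost no sideways force and about 6 N on the vertical axis. The highest wrist force I read was under 7 N.
- **Other things on the bench:** the screwdriver, one marker and the handle blank read within about 10 mm of where they started, which is the scatter of that camera's readings. The ferrule was not found in that camera's first picture, and I did not re-measure it or the second marker. My path did not go near either.
- **Readings that disagreed:** the fits to the lids' outlines at close range put the red jar's angle a few degrees off. I set them aside and used the green socket's hole and the pin's own position instead.

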